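# Finish the carton layer and hold it squared for strapping

### The arm

A 6-joint arm with a two-finger parallel gripper is mounted at the origin on the work surface. World frame = base frame: x ahead of the robot, y to its left, z up, the work surface at z = 0. Lengths are in m, angles in rad, forces in N, time in s.
With the tool pointing down it reaches from about 0.3 to 0.875 m from the base axis. Payload 6.4 kg.
Tool frame: the origin (TCP) lies on the centre line of the jaws, within the pads' length; the fingertips stand 8 mm ahead of it and the grasp point (between the pads) lies 11 mm behind it; z points along the fingers, y is the line along which they close (so a half turn about z gives the same grasp; the last joint's range is limited). The gripper opens to 85 mm and grips with 20 to 120 N. Pads are 22 mm wide; open, the fingers measure 114 mm over their backs; the gripper's body (76 mm by 85 mm) begins 54 mm behind the grasp point. The pads swing forward as they close: fully open they stand 13 mm farther back than shut.
Start: joints at [1.112, 0.181, 1.607, -0, 1.354, -0.206], TCP at [0.144, 0.557, 0.239] pointing down, gripper open.
Joint ranges: [-2.99, 2.99], [-0.89, 2.07], [0.3, 2.58], [-1.14, 4.28], [0, 2.63], [-3.12, 3.12]. Speed limits (rad/s): [2.57, 2.57, 3.01, 3.14, 3.14, 3.14].

### API

Orientations are given as a unit quaternion [w, x, y, z].
In Python, from bench import ctrl gives the robot as it stands.
- The arm moves only by the shell command python3 -m handwheel 'ROWS' [OPENING]. ROWS is JSON, a list that holds one entry, the list of rows, each a list of 4 numbers: the shift along the tool's x, y, z each as a share of 20 cm, from -1 to 1, then the turn about the tool's z as a share of 1.5 rad, from -1 to 1. In form: [[[x, y, z, twist], ...]]. A call has 1 to 10 rows; each row is the pose to reach, as a shift and turn from the pose commanded when the call began, along the tool's axes at that moment; what a row does not reach only later rows make up. A row lasts 1/8 s, in which the tool goes at most 62.5 mm and 10.7 degrees, less where a joint would pass 70% of its speed; a pose out of reach is approached as far as the arm can. A call with a number of a shift or a turn outside -1 to 1 is refused whole. A call with a gripper value outside its range is refused whole. OPENING is the finger opening in mm, from 0 to 85.4, set as the call begins (- or left out, the last holds). The fingers move at their own pace and stop on an object; the grip force is fixed at half the most. Time passes only in rows, so rows that repeat a pose let the fingers close. It gives the time, the measured TCP pose, the force, the opening and the grip force at its end, in the units of the state.
- ctrl.get_obs(): the state, without advancing time (a new reading comes with each control period).
- ctrl.camera(name): name is "side" or "top" or "wrist"; returns a dict with "color" (384x512x3 uint8, red, green, blue), "range_z" (384x512 float32, m along the optical axis (not along the pixel's ray), 0 where there is no reading), "K" (3x3 intrinsics, pixels), "pose" (4x4, takes a point from camera to world coordinates); the wrist camera has in their place "T_tool_cam" (4x4, takes a point from camera to tool coordinates, whose origin is the TCP and whose axes are the flange's). Camera axes: x right, y down, z forward; pixel columns grow to the right and rows downward; lengths in m; the calibration is good to about 2 mm. The wrist camera is an equidistant fisheye: a pixel r from the principal point sees the ray r / f radians off the axis. A picture is of the moment at which its call begins: read the wrist's pose just before it.
- ctrl.hand_in(): hands the job in; it is judged then, once.
The state is a dict: "time_s": time; "q": joint angles; "dq": joint speeds; "joint_efforts": joint torques, N m; "eef_pos": TCP position; "eef_rot": TCP orientation; "wrist_force": force on the tool from outside, world axes, zero at the start; "torque": the same for the moment, N m; "opening": opening from 0.0 (shut) to 1.0 (fully open); "grasp_force": force on a finger pad.
Only numpy, scipy, OpenCV 4.12 (cv2) and the standard library are available. Lean on these libraries where they do the work, as an engineer would, in place of code of your own. Each camera call takes 0.05 s, during which the arm holds its last target. There are 200 camera calls.

### The job

Finish the layer on the strapping jig's slab: lay the two loose cartons flat beside the two already there, so that the four make a square pinwheel with each carton's end butting against its neighbour's side. Then push the jig's bar in so that its plate squares the whole layer up tight against the fence, and keep holding the bar there with the plate's pressure spring about half compressed (8 of its 16 mm, about 12 N on the cartons), never driving that spring solid; your program finishes while still holding, ready for the strap. Leave the other things on the bench where they are.

Things in the scene. Friction and masses are not known exactly. Their poses are not given: they have to be found in the camera images.
- jig: Strapping jig, fixed: bed plate 470 x 250 mm (180 wide under the pusher) with a slatted wooden slab 220 x 200 mm, top 30 mm above the bench; origin at bench height under the slab's centre, z up. A steel fence (210 mm long, 94 high) has its face at jig y = -93 mm; the pusher comes from +y. The squared pinwheel is 186 x 186 mm, centred on the origin, with a 54 mm square hole.
- place_near (a point): Where the underside centre of one loose carton belongs in the squared layer: on the slab at jig (-60, 33) mm, the carton's 120 mm along the jig's y. The axes are the jig's. It may be laid up to 40 mm out towards the pusher (+y), which closes gaps in y, but not gaps in x.
- place_far (a point): The same for the other loose carton: on the slab at jig (33, 60) mm, the carton's 120 mm along the jig's x. A 25 to 35 mm gap in y leaves room for a finger between it and the laid carton; a finger also fits in the middle hole.
- carton_1: First of two identical loose cartons lying on the bench, on the fence's side of the jig; either may go in either place. 120 x 66 x 60 mm high, plain cardboard, 0.11 to 0.23 kg, brown tape along the top. Origin: centre of the underside; x along the 120 mm, y along the 66 mm.
- carton_2: Second loose carton, same size, mass and axes as carton_1.
- laid_near: Carton already on the slab (a few mm loose), at the robot's side, 120 mm along the fence; squared, it is at jig (-33, -60) mm. 120 x 66 x 60 mm high, plain cardboard. Origin: centre of the underside; x along the 120 mm.
- laid_far: Carton already on the slab (a few mm loose), on the far side, its end to the fence; squared, it is at jig (60, -33) mm, 120 mm along jig y. 120 x 66 x 60 mm high, plain cardboard. Origin: centre of the underside; x along the 120 mm.
- bar (a point): Middle of the pusher's black push bar: round, 24 mm thick, level, along the jig's x, free for 98 mm between two 8 mm uprights, axis 150 mm above the bench, clear below down to 90 mm. At jig (0, 235) mm when the pusher is back. Grip it from above across its thickness, or push it. Axes as the jig's.
- pusher (a joint): Travel of the pusher's carriage (with the bar) from its sprung-back rest towards the fence, in m: 0 at rest, up to 0.110. Its weak return spring pushes back with 2 N at 0 and about 4 N at 0.08, and returns it if let go. With the layer tight and the plate's spring half compressed it reads about 0.083.
- face (a point): Centre of the push plate's rubber face, a plate 172 mm wide (along the jig's x), from 41 to 83 mm above the bench (its metal back to 85 mm). At jig (0, 168) mm, 62 mm up, when the pusher is back. The plate is carried on the carriage by a sprung spindle.
- plate (a joint): How far the plate is pressed back into the carriage against the pressure spring, in m: 0 free, 0.016 solid. Spring rate 1.2 N/mm with 2.4 N preload: 12 N at 0.008. It stays near 0 until the plate meets cartons; sliding all the loose cartons along the slab presses it only in part.
- tensioner: Bystander: steel strap tensioner with a black grip, about 200 x 35 mm, 65 mm high, lying to the right of the loose cartons. Origin: centre of its underside.
- tape_roll: Bystander: brown roll of tape lying flat, 100 mm across, 48 mm high, near the robot. Origin: centre of its underside.
- marker: Bystander: marker pen 130 mm long, 21 mm high, lying near the loose cartons. Origin: underside, middle.
- ball_valve: Bystander: brass ball valve with a flat steel lever, about 75 x 40 mm, 54 mm high, beyond the loose cartons. Origin: underside, middle.
- mug: Bystander: white mug, 80 mm across, 95 mm high, near the robot on its left. Origin: centre of its underside.
- knife: Bystander: closed grey carton knife, 150 x 24 mm, 19 mm high, near the robot. Origin: centre of its underside.

How it is judged:
On the way:
1. both loose cartons stand flat on the slab in the two empty places of the pinwheel, let go (gaps of up to 40 mm in the pushing direction are fine) ((((x of carton_1 in the frame of jig between -0.072 and -0.048 m and y of carton_1 in the frame of jig between 0.027 and 0.075 m and z of carton_1 in the frame of jig between 0.025 and 0.035 m and angle between the x axis of carton_1 and the y axis of jig, either way round below 0.15 rad and angle between carton_1's own z axis and vertical below 0.06 rad) and (x of carton_2 in the frame of jig between 0.021 and 0.045 m and y of carton_2 in the frame of jig between 0.054 and 0.102 m and z of carton_2 in the frame of jig between 0.025 and 0.035 m and angle between the x axis of carton_2 and the x axis of jig, either way round below 0.15 rad and angle between carton_2's own z axis and vertical below 0.06 rad)) or ((x of carton_2 in the frame of jig between -0.072 and -0.048 m and y of carton_2 in the frame of jig between 0.027 and 0.075 m and z of carton_2 in the frame of jig between 0.025 and 0.035 m and angle between the x axis of carton_2 and the y axis of jig, either way round below 0.15 rad and angle between carton_2's own z axis and vertical below 0.06 rad) and (x of carton_1 in the frame of jig between 0.021 and 0.045 m and y of carton_1 in the frame of jig between 0.054 and 0.102 m and z of carton_1 in the frame of jig between 0.025 and 0.035 m and angle between the x axis of carton_1 and the x axis of jig, either way round below 0.15 rad and angle between carton_1's own z axis and vertical below 0.06 rad))) and contact force between the fingers and carton_1 below 0.3 N and contact force between the fingers and carton_2 below 0.3 N), for 0.2 s.
At the end, for the whole second after the job is handed in: All four cartons flat and still in the pinwheel, centres within 5 mm in the pushing direction and 12 mm along the fence, turned under 4 degrees; the fingers still push the bar (over 4 N), touch neither carton they laid, and the pressure spring is compressed 5 to 11.5 mm ((((x of carton_1 in the frame of jig between -0.072 and -0.048 m and y of carton_1 in the frame of jig between 0.028 and 0.038 m and z of carton_1 in the frame of jig between 0.025 and 0.035 m and angle between the x axis of carton_1 and the y axis of jig, either way round below 0.07 rad and angle between carton_1's own z axis and vertical below 0.06 rad) and (x of carton_2 in the frame of jig between 0.021 and 0.045 m and y of carton_2 in the frame of jig between 0.055 and 0.065 m and z of carton_2 in the frame of jig between 0.025 and 0.035 m and angle between the x axis of carton_2 and the x axis of jig, either way round below 0.07 rad and angle between carton_2's own z axis and vertical below 0.06 rad)) or ((x of carton_2 in the frame of jig between -0.072 and -0.048 m and y of carton_2 in the frame of jig between 0.028 and 0.038 m and z of carton_2 in the frame of jig between 0.025 and 0.035 m and angle between the x axis of carton_2 and the y axis of jig, either way round below 0.07 rad and angle between carton_2's own z axis and vertical below 0.06 rad) and (x of carton_1 in the frame of jig between 0.021 and 0.045 m and y of carton_1 in the frame of jig between 0.055 and 0.065 m and z of carton_1 in the frame of jig between 0.025 and 0.035 m and angle between the x axis of carton_1 and the x axis of jig, either way round below 0.07 rad and angle between carton_1's own z axis and vertical below 0.06 rad))) and x of laid_near in the frame of jig between -0.045 and -0.021 m and y of laid_near in the frame of jig between -0.065 and -0.055 m and z of laid_near in the frame of jig between 0.025 and 0.035 m and angle between the x axis of laid_near and the x axis of jig, either way round below 0.07 rad and angle between each of laid_near, laid_far's own z axis and vertical below 0.06 rad and x of laid_far in the frame of jig between 0.048 and 0.072 m and y of laid_far in the frame of jig between -0.038 and -0.028 m and z of laid_far in the frame of jig between 0.025 and 0.035 m and angle between the x axis of laid_far and the y axis of jig, either way round below 0.07 rad and value of joint plate between 0.005 and 0.0115 m and velocity of joint pusher between -0.01 and 0.01 m/s and contact force between the fingers and pusher above 4 N and linear speed of each of carton_1, carton_2, laid_near, laid_far below 0.02 m/s and contact force between the fingers and carton_1 below 0.3 N and contact force between the fingers and carton_2 below 0.3 N); the arm keeps its last pose, push and grip.
It fails at once if the pressure spring is driven solid (more than 15 mm), crushing the cartons (value of joint plate above 0.015 m).
It fails at once if a bystander is moved more than 30 mm (distance of any of tensioner, tape_roll, marker, ball_valve, mug, knife from where it was at the start of the episode above 0.03 m).
It also fails if it takes over 61 s, if anything falls off the work surface, if the arm or the gripper's body presses on something with over 40 N, if the wrist force passes 120 N, or if a joint passes its speed limit or range.

## Working session

There is one attempt and no reset: what is moved stays moved. The work goes in short steps, Python scripts to look and compute and a shell command to move; the robot and the scene stay as the last step left them, time stands still between calls to the robot, and variables do not carry over. Pictures are saved under pics/ and viewed, at most 10 in all, crops included, and the job is handed in when it is done.

```bash
mkdir -p pics; ls; cat > h.py <<'E'
import numpy as np, cv2
from bench import ctrl
def save(im,n): cv2.imwrite('pics/'+n,cv2.cvtColor(im,cv2.COLOR_RGB2BGR))
def cloud(c):
    K=c['K'];z=c['range_z'];v,u=np.mgrid[:z.shape[0],:z.shape[1]]
    P=np.stack([(u-K[0,2])/K[0,0]*z,(v-K[1,2])/K[1,1]*z,z],-1)
    W=P@c['pose'][:3,:3].T+c['pose'][:3,3]; W[z==0]=np.nan
    return W
E
python3 - <<'E'
from h import *
o=ctrl.get_obs();print({k:np.round(v,3) for k,v in o.items()})
for n in['top','side']:
    c=ctrl.camera(n);save(c['color'],n+'0.png');np.savez(n+'0.npz',**c);print(c['K'],c['pose'])
E
```

```text
pics
{'time_s': np.float64(0.0), 'q': array([ 1.112,  0.182,  1.608,  0.   ,  1.354, -0.206]), 'dq': array([ 0.   ,  0.001,  0.001,  0.001, -0.001, -0.001]), 'joint_efforts': array([-2.0000e-03, -4.4486e+01, -3.5134e+01, -0.0000e+00,  9.0000e-03,
       -0.0000e+00]), 'eef_pos': array([0.144, 0.556, 0.238]), 'eef_rot': array([-0.   ,  0.126,  0.992, -0.001]), 'wrist_force': array([ 1.233, -0.382,  0.377]), 'torque': array([-0.008,  0.033, -0.002]), 'grasp_force': np.float64(0.0), 'opening': np.float64(0.998)}
[[406.45576183   0.         248.27808493]
 [  0.         406.45576183 194.63820067]
 [  0.           0.           1.        ]] [[-0.00677287 -0.9983375   0.05723951  0.43394083]
 [-0.99981593  0.00778821  0.01753403 -0.12732636]
 [-0.01795067 -0.05711022 -0.99820649  1.36734126]
 [ 0.          0.          0.          1.        ]]
[[468.47912871   0.         255.98267238]
 [  0.         468.47912871 192.32465882]
 [  0.           0.           1.        ]] [[ 0.70261806 -0.36246495  0.61232918 -0.3488681 ]
 [-0.71135298 -0.33668551  0.61694392 -0.98355617]
 [-0.01745818 -0.86905813 -0.49440185  0.82348521]
 [ 0.          0.          0.          1.        ]]
```

View pics/top0.png

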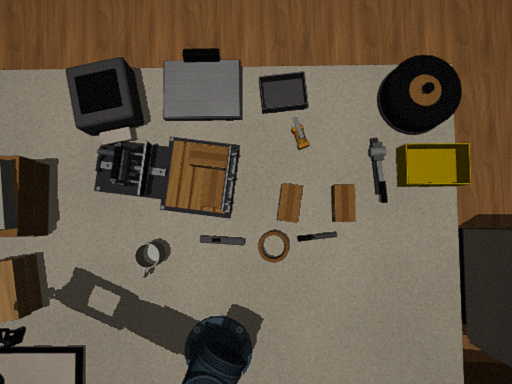

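View pics/side0.png

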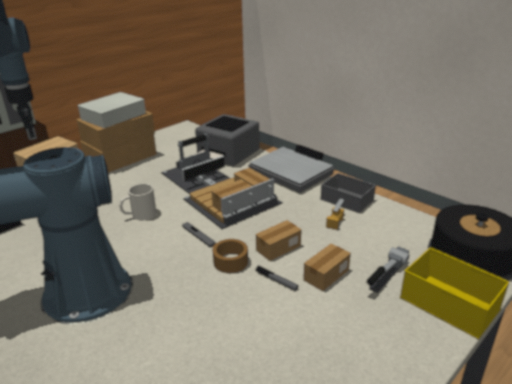

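The top view shows the jig at about (190,178), with the pusher to its left and the fence at u≈236. The loose cartons are at (290,202) and (344,202). The marker is at (317,237) and the tape roll at (274,246). Next I'll measure the heights.

```bash
cat > m.py <<'E'
from h import *
def rects(c,roi,zlo,zhi,amin=60,verb=1):
    W=cloud(c);z=W[...,2];m=np.zeros(z.shape,np.uint8);u0,u1,v0,v1=roi
    m[v0:v1,u0:u1]=((z>zlo)&(z<zhi))[v0:v1,u0:u1]
    n,l,st,ce=cv2.connectedComponentsWithStats(m,connectivity=4);out=[]
    for i in range(1,n):
        if st[i,4]<amin: continue
        p=W[l==i];r=cv2.minAreaRect((p[:,:2]*1000).astype(np.float32))
        out.append(r);print(i,st[i,4],'px',np.round(ce[i]),'z',np.round(np.median(p[:,2]),4),'c',np.round(r[0],1),'s',np.round(r[1],1),'a',round(r[2],2))
    return out
E
python3 - <<'E'
from m import *
c=dict(np.load('top0.npz'))
print('loose');rects(c,(270,370,170,235),.045,.075)
print('layer');rects(c,(160,250,130,225),.08,.105,20)
print('slab');rects(c,(160,250,130,225),.02,.045,20)
print('bar');rects(c,(85,165,130,210),.13,.18,5)
print('base');rects(c,(85,250,130,220),.004,.02,20)
W=cloud(c);print('bench z',np.nanmedian(W[270:300,300:330,2]))
print('bystanders');rects(c,(180,400,110,270),.012,.12,15)
im=cv2.resize(c['color'][120:235,80:360],None,fx=2.8,fy=2.8,interpolation=cv2.INTER_CUBIC);save(im,'z0.png')
E
```

```text
loose
1 770 px [290. 202.] z 0.0609 c [ 483.1 -237.3] s [ 66.3 120.1] a 81.7
2 812 px [344. 203.] z 0.061 c [ 481.5 -413.1] s [119.8  67.1] a 0.65
layer
1 1763 px [212. 172.] z 0.0911 c [566.8  16.6] s [140.3 208.1] a 85.11
slab
1 2347 px [192. 180.] z 0.0314 c [572.8  50.3] s [216.  220.4] a 82.49
3 31 px [162. 171.] z 0.023 c [590.6 182.1] s [23.7 16.4] a 0.2
bar
1 338 px [117. 162.] z 0.1604 c [604.7 291.9] s [ 25.4 126.1] a 82.69
base
83 1361 px [169. 179.] z 0.0077 c [578.   95.2] s [313.5 258.3] a 81.53
121 52 px [205. 142.] z 0.0072 c [693.9  43.6] s [58.6 15.4] a 83.98
142 146 px [134. 146.] z 0.0079 c [681.  294.5] s [87.6 35.7] a 77.1
149 60 px [110. 146.] z 0.0078 c [683.  364.1] s [49.2 24.5] a 88.68
151 38 px [221. 144.] z 0.0071 c [686.4 -14.3] s [51.4 13.3] a 82.85
163 42 px [236. 147.] z 0.007 c [673.6 -64.7] s [43.9 21.5] a 37.95
187 57 px [107. 158.] z 0.0086 c [637.9 373.3] s [36.8 20.7] a 84.92
188 57 px [138. 159.] z 0.0076 c [637.3 269.3] s [40.7 26.9] a 43.47
193 42 px [236. 170.] z 0.0062 c [598.6 -64.8] s [ 7. 89.] a 82.28
229 577 px [113. 184.] z 0.0077 c [5
[... 295 characters left out ...]
. 117.] z 0.0504 c [ 757.3 -576.6] s [82.5 15.1] a 40.37
5 298 px [299. 134.] z 0.039 c [ 716.1 -272.6] s [101.7  37.4] a 18.6
11 626 px [379. 167.] z 0.0435 c [ 590.  -531.3] s [217.3  52.1] a 2.34
14 3628 px [207. 176.] z 0.0731 c [573.6  37.4] s [194.5 230.7] a 83.91
18 84 px [398. 165.] z 0.0217 c [ 602.2 -600.5] s [  4.2 126.1] a 89.42
23 790 px [289. 202.] z 0.0608 c [ 483.1 -237.3] s [ 66.3 120.1] a 81.72
24 880 px [343. 203.] z 0.0607 c [ 481.5 -413. ] s [119.6  67.3] a 0.38
34 350 px [274. 247.] z 0.0483 c [ 343.1 -182.8] s [96.7 96.7] a 0.23
35 205 px [317. 236.] z 0.0183 c [ 373.3 -330.1] s [ 18.9 129.8] a 6.76
36 270 px [222. 240.] z 0.0159 c [362.3 -15.2] s [147.6  23.6] a 86.17
```

View pics/z0.png

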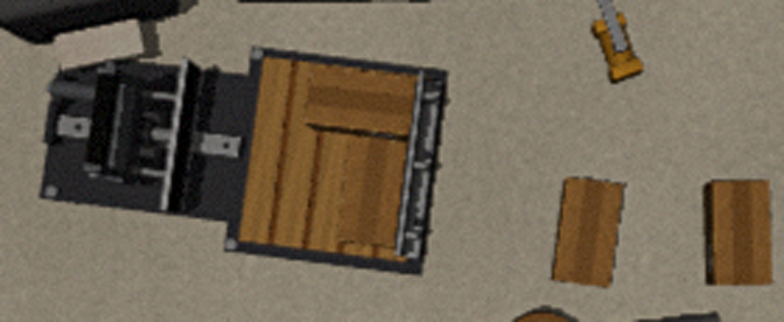

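```bash
python3 - <<'E'
from m import *
c=dict(np.load('top0.npz'));W=cloud(c);S=slice
yaw=np.radians(-7.5)
def jf(P,o,yaw): 
    R=np.array([[np.cos(yaw),-np.sin(yaw)],[np.sin(yaw),np.cos(yaw)]]);return (P[...,:2]*1000-o)@R
o=np.array([574,58.9])
J=jf(W,o,yaw);z=W[...,2]*1000
for nm,lo,hi,b in [('slab',24,40,(-130,130,-110,115)),('bar',145,170,(-60,60,200,270)),('plate',78,95,(-110,110,140,200)),('layer',84,97,(-110,110,-120,60)),('bed',4,14,(-150,150,-150,400))]:
    m=(z>lo)&(z<hi)&(J[...,0]>b[0])&(J[...,0]<b[1])&(J[...,1]>b[2])&(J[...,1]<b[3]);p=J[m]
    print(nm,m.sum(),np.percentile(p,[1,50,99],axis=0).round(1).T)
    # edges: binned
    for ax in(0,1):
        for f in(np.min,np.max):
            q=[]
            for t in range(-80,81,16):
                s=p[np.abs(p[:,1-ax]-t-(235 if nm=='bar' and ax==0 else 168 if nm=='plate' and ax==0 else 0))<8]
                if len(s)>3:q.append((t,round(float(f(s[:,ax])),1)))
            print('  ax',ax,f.__name__,q)
E
```

```text
slab 2182 [[-109.1  -21.7  108.4]
 [-108.2   43.5   97.5]]
  ax 0 min [(-80, -110.2), (-64, -109.8), (-48, -110.2), (-32, -110.2), (-16, -109.0), (0, -110.2), (16, -109.8), (32, -110.2), (48, -110.2), (64, -109.0), (80, -110.2)]
  ax 0 max [(-80, 110.2), (-64, 109.1), (-48, 109.9), (-32, 108.9), (-16, 110.0), (0, 108.4), (16, 109.5), (32, 109.5), (48, 109.0), (64, 109.3), (80, 109.4)]
  ax 1 min [(-80, -109.9), (-64, -109.8), (-48, -109.3), (-32, -109.0), (-16, -109.5), (0, -107.9), (16, -109.0), (32, -109.6), (48, -108.3), (64, -109.8), (80, -108.2)]
  ax 1 max [(-80, 98.9), (-64, 98.8), (-48, 99.4), (-32, 96.8), (-16, 99.4), (0, 99.2), (16, 98.4), (32, 98.9), (48, 97.7), (64, 97.0), (80, 98.6)]
bar 318 [[-57.   -0.6  57.1]
 [223.  232.2 246.2]]
  ax 0 min [(-16, -56.7), (0, -59.8), (16, -50.3)]
  ax 0 max [(-16, 55.5), (0, 59.5), (16, 57.3)]
  ax 1 min [(-64, 226.4), (-48, 223.6), (-32, 223.1), (-16, 222.3), (0, 222.9), (16, 223.0), (32, 222.4), (48, 223.5), (64, 232.6)]
  ax 1 max [(-64, 242.9), (-48, 243.7), (-32, 246.0), (-16, 245.9), (0, 246.0), (16, 247.8), (32, 247.0), (48, 2
[... 1078 characters left out ...]
.5  -33.1  143. ]
 [-143.4  157.3  389.5]]
  ax 0 min [(-80, -143.8), (-64, -141.7), (-48, -147.1), (-32, -149.5), (-16, -149.1), (0, -144.6), (16, -145.5), (32, -148.0), (48, -145.9), (64, -144.7), (80, -144.2)]
  ax 0 max [(-80, 146.3), (-64, 146.9), (-48, 145.6), (-32, 142.6), (-16, 145.3), (0, 146.7), (16, 148.2), (32, 145.4), (48, 147.7), (64, 146.4), (80, 147.6)]
  ax 1 min [(-80, -148.8), (-64, -147.8), (-48, -148.2), (-32, -146.6), (-16, -144.0), (0, -149.1), (16, -147.3), (32, -131.8), (48, -146.9), (64, -147.3), (80, -146.5)]
  ax 1 max [(-80, 395.0), (-64, 399.8), (-48, 398.2), (-32, 398.5), (-16, 399.6), (0, 395.3), (16, 399.6), (32, 396.5), (48, 395.9), (64, 397.6), (80, 392.6)]
```

```bash
cat > g.py <<'E'
import sys
from h import *
def go(x,y,z,yawdeg):
    o=ctrl.get_obs();p=np.array(o['eef_pos'])*1000;w,a,b,c=o['eef_rot']
    R=np.array([[1-2*(b*b+c*c),2*(a*b-w*c),2*(a*c+w*b)],[2*(a*b+w*c),1-2*(a*a+c*c),2*(b*c-w*a)],[2*(a*c-w*b),2*(b*c+w*a),1-2*(a*a+b*b)]])
    d=R.T@(np.array([x,y,z])-p)
    yaw=np.degrees(np.arctan2(R[1,1],R[0,1]));t=-(yawdeg-yaw);t=(t+180)%360-180
    print('t',round(o['time_s'],2),'p',p.round(1),'yaw',round(yaw,2),'tilt',R[:,2].round(4),'F',np.round(o['wrist_force'],1),'op',round(o['opening']*85.4,1),'gf',round(o['grasp_force'],1))
    print('shares xyz',(d/200).round(4),'twist',round(np.radians(t)/1.5,4))
def jig(jx,jy):
    y=np.radians(-7.5);return 574+jx*np.cos(y)-jy*np.sin(y), 58.9+jx*np.sin(y)+jy*np.cos(y)
if __name__=='__main__':
    v=[float(s) for s in sys.argv[2:]]
    if sys.argv[1]=='j': x,y=jig(v[0],v[1]);print('world',round(x,1),round(y,1));go(x,y,v[2],v[3])
    else: go(*v)
E
python3 -m handwheel '[[[-0.66,-0.85,0,-0.07],[-0.66,-0.85,0,-0.07],[-0.66,-0.85,0,-0.07],[-0.66,-0.85,0,-0.07]]]' 85
python3 g.py w 483.1 -237.3 120 81.7
```

```text
time_s: 0.6
eef_pos: [0.2295, 0.3567, 0.2388]
eef_rot: [-0.0, 0.075, 0.997, -0.0]
wrist_force: [0.5, -0.3, 0.7]
opening: 0.994
grasp_force: 0.0
t 0.6 p [229.5 356.7 238.8] yaw 81.42 tilt [-2.e-04 -9.e-04 -1.e+00] F [ 0.5 -0.3  0.7] op 84.9 gf 0.0
shares xyz [-1.697  -2.747   0.5963] twist -0.0032
```

```bash

python3 -m handwheel '[[[-0.57,-0.92,0,0],[-0.57,-0.92,0,0],[-0.57,-0.92,0,0],[-0.57,-0.92,0,0]]]' | head -2
python3 -m handwheel '[[[-0.57,-0.92,0,0],[-0.57,-0.92,0,0],[-0.57,-0.92,0,0],[-0.57,-0.92,0,0]]]' | head -2
python3 -m handwheel '[[[-0.56,-0.91,0.3,0],[-0.56,-0.91,0.3,0],[-0.56,-0.91,0.5,0],[-0.56,-0.91,0.59,0],[-0.56,-0.91,0.59,0]]]'
python3 g.py w 483.1 -237.3 28 81.7
```

```text
time_s: 1.1
eef_pos: [0.3153, 0.1579, 0.2392]
time_s: 1.6
eef_pos: [0.4009, -0.0413, 0.2392]
time_s: 2.22
eef_pos: [0.4816, -0.235, 0.1151]
eef_rot: [-0.005, 0.075, 0.997, 0.003]
wrist_force: [-0.8, 0.6, 0.5]
opening: 0.995
grasp_force: 0.0
t 2.23 p [ 481.6 -235.   115.1] yaw 81.37 tilt [-0.009   0.0069 -0.9999] F [-0.8  0.6  0.5] op 85.0 gf 0.0
shares xyz [-0.0135 -0.0127  0.4352] twist -0.0039
```

```bash

python3 -m handwheel '[[[-0.01,-0.01,0.2,0],[-0.01,-0.01,0.44,0],[-0.01,-0.01,0.44,0],[-0.01,-0.01,0.44,0],[-0.01,-0.01,0.44,0]]]' | head -2
python3 g.py w 483.1 -237.3 28 81.7
python3 -c "
from h import *
save(ctrl.camera('wrist')['color'],'w1.png')"
```

```text
time_s: 2.85
eef_pos: [0.4878, -0.2382, 0.0362]
t 2.85 p [ 487.8 -238.2   36.2] yaw 81.56 tilt [ 0.0038 -0.003  -1.    ] F [0.6 0.7 0.6] op 85.2 gf 0.0
shares xyz [0.0241 0.0012 0.0409] twist -0.0017
```

View pics/w1.png

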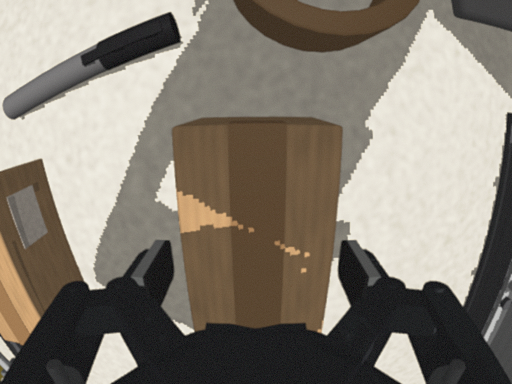

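The wrist view shows the carton (u 175–340) centred between the open fingers (u 165 and 345). I'll finish the descent and grip.

```bash

python3 -m handwheel '[[[0.02,0,0.04,0],[0.02,0,0.04,0]]]' | head -2
python3 -m handwheel '[[[0,0,0,0],[0,0,0,0],[0,0,0,0],[0,0,0,0],[0,0,0,0],[0,0,0,0]]]' 50 
python3 g.py w 483.1 -237.3 28 81.7
```

```text
time_s: 3.15
eef_pos: [0.4813, -0.2362, 0.0249]
time_s: 3.9
eef_pos: [0.4823, -0.2368, 0.0255]
eef_rot: [0.0, 0.074, 0.997, -0.0]
wrist_force: [1.1, -1.0, 2.1]
opening: 0.767
grasp_force: 66.8
t 3.9 p [ 482.3 -236.8   25.5] yaw 81.53 tilt [ 4.e-04 -4.e-04 -1.e+00] F [ 1.1 -1.   2.1] op 65.5 gf 66.8
shares xyz [-0.0042 -0.0019 -0.0126] twist -0.0019
```

```bash

python3 -m handwheel '[[[0,0,-0.3,0],[0,0,-0.6,0],[0,0,-0.75,0.1],[0,0.2,-0.75,0.25],[0,0.5,-0.75,0.4],[0,0.8,-0.75,0.52],[0,0.9,-0.75,0.52],[0,0.9,-0.75,0.52]]]'
python3 g.py j -63 50 180 -7.5
```

```text
time_s: 4.9
eef_pos: [0.508, -0.0564, 0.1746]
eef_rot: [-0.001, 0.446, 0.895, 0.0]
wrist_force: [0.5, -1.2, -1.6]
opening: 0.767
grasp_force: 67.8
world 518.1 116.7
t 4.9 p [508.  -56.4 174.6] yaw 37.03 tilt [-1.5e-03  8.0e-04 -1.0e+00] F [ 0.5 -1.2 -1.6] op 65.5 gf 67.8
shares xyz [ 0.6606  0.5613 -0.0265] twist 0.5182
```

```bash

python3 -m handwheel '[[[0.66,0.56,0,0.52],[0.66,0.56,0,0.52],[0.66,0.56,0,0.52],[0.66,0.56,0,0.52],[0.66,0.56,0,0.52],[0.66,0.56,0,0.52],[0.66,0.56,0,0.52]]]' | head -2
python3 g.py j -63 50 57 -7.5
```

```text
time_s: 5.78
eef_pos: [0.5191, 0.1134, 0.175]
world 518.1 116.7
t 5.78 p [519.1 113.4 175. ] yaw -7.77 tilt [-5.e-04 -1.e-04 -1.e+00] F [ 0.5  0.2 -1.5] op 65.3 gf 67.8
shares xyz [ 0.0157 -0.0072  0.5902] twist -0.0032
```

```bash

python3 -m handwheel '[[[0.015,-0.005,0.25,0],[0.015,-0.005,0.45,0],[0.015,-0.005,0.56,0],[0.015,-0.005,0.56,0],[0.015,-0.005,0.56,0],[0.015,-0.005,0.56,0]]]' | head -5
python3 g.py j -63 50 57 -7.5
```

```text
time_s: 6.52
eef_pos: [0.5198, 0.1172, 0.0648]
eef_rot: [0.001, 0.754, 0.657, 0.001]
wrist_force: [0.3, 0.0, -0.8]
opening: 0.764
world 518.1 116.7
t 6.53 p [519.8 117.2  64.8] yaw -7.84 tilt [ 0.0027 -0.     -1.    ] F [ 0.3  0.  -0.8] op 65.2 gf 67.8
shares xyz [-0.0037 -0.0081  0.0389] twist -0.0039
```

```bash

python3 -m handwheel '[[[0,-0.005,0.02,0],[0,-0.005,0.03,0],[0,-0.005,0.035,0],[0,-0.005,0.035,0]]]' | head -5
python3 g.py j -63 50 57 -7.5
```

```text
time_s: 7.02
eef_pos: [0.5174, 0.1175, 0.0562]
eef_rot: [-0.0, 0.754, 0.657, -0.0]
wrist_force: [0.2, -0.1, -1.3]
opening: 0.772
world 518.1 116.7
t 7.03 p [517.4 117.5  56.2] yaw -7.84 tilt [-3.e-04 -0.e+00 -1.e+00] F [ 0.2 -0.1 -1.3] op 65.9 gf 67.8
shares xyz [-0.0035  0.0037 -0.0041] twist -0.004
```

```bash

python3 -m handwheel '[[[0,0,0.007,0],[0,0,0.007,0],[0,0,0.007,0]]]' | head -5
python3 -m handwheel '[[[0,0,0,0],[0,0,0,0],[0,0,0,0],[0,0,0,0],[0,0,0,0]]]' 84
python3 -m handwheel '[[[0,0,-0.3,0],[0,0,-0.65,0],[0,0,-0.65,0],[0,0,-0.65,0],[0,0,-0.65,0]]]'
python3 g.py w 481.5 -413 120 90.5
```

```text
time_s: 7.4
eef_pos: [0.5177, 0.1174, 0.0555]
eef_rot: [0.0, 0.754, 0.657, 0.0]
wrist_force: [-2.0, -0.2, 5.5]
opening: 0.765
time_s: 8.02
eef_pos: [0.5176, 0.1174, 0.0549]
eef_rot: [0.0, 0.754, 0.657, 0.0]
wrist_force: [0.1, 0.8, 0.8]
opening: 0.983
grasp_force: 0.0
time_s: 8.65
eef_pos: [0.5162, 0.1174, 0.1828]
eef_rot: [-0.001, 0.754, 0.657, -0.001]
wrist_force: [0.0, 0.2, 0.1]
opening: 0.983
grasp_force: 0.0
t 8.65 p [516.2 117.4 182.8] yaw -7.85 tilt [-0.0036  0.     -1.    ] F [0.  0.2 0.1] op 84.0 gf 0.0
shares xyz [-2.6508  0.1917  0.3148] twist -1.1444
```

```bash

python3 -m handwheel '[[[-1,0.07,0,-0.57],[-1,0.07,0,-0.57],[-1,0.07,0,-0.57],[-1,0.07,0,-0.57],[-1,0.07,0,-0.57],[-1,0.07,0,-0.57]]]' |head -3
python3 g.py w 481.5 -413 180 90.5
```

```text
time_s: 9.4
eef_pos: [0.503, -0.0827, 0.183]
eef_rot: [-0.002, 0.415, 0.91, -0.0]
t 9.4 p [503.  -82.7 183. ] yaw 40.98 tilt [-0.0033  0.0015 -1.    ] F [ 0.2 -0.  -0.3] op 84.1 gf 0.0
shares xyz [-1.1765 -1.1644  0.0128] twist -0.5761
```

```bash

python3 -m handwheel '[[[-0.9,-0.9,0,-0.57],[-0.9,-0.9,0,-0.57],[-0.9,-0.9,0,-0.57],[-0.9,-0.9,0,-0.57],[-0.9,-0.9,0,-0.57],[-0.9,-0.9,0,-0.57]]]' |head -3
python3 g.py w 481.5 -413 110 90.5
```

```text
time_s: 10.15
eef_pos: [0.4864, -0.3369, 0.1835]
eef_rot: [-0.001, 0.002, 1.0, 0.001]
t 10.15 p [ 486.4 -336.9  183.5] yaw 89.79 tilt [-0.0015  0.0017 -1.    ] F [ 0.9  0.7 -0.4] op 83.9 gf 0.0
shares xyz [ 0.0225 -0.3813  0.3668] twist -0.0082
```

```bash

python3 -m handwheel '[[[0.02,-0.38,0,-0.008],[0.02,-0.38,0.2,-0.008],[0.02,-0.38,0.37,-0.008],[0.02,-0.38,0.37,-0.008],[0.02,-0.38,0.37,-0.008]]]' 85 |head -3
python3 g.py w 481.5 -413 28 90.5
```

```text
time_s: 10.78
eef_pos: [0.4841, -0.4117, 0.112]
eef_rot: [0.0, -0.007, 1.0, -0.0]
t 10.78 p [ 484.1 -411.7  112. ] yaw 90.78 tilt [ 6.e-04 -6.e-04 -1.e+00] F [-0.2  0.2 -0.3] op 84.9 gf 0.0
shares xyz [ 0.0132 -0.0059  0.4198] twist 0.0033
```

```bash

python3 -m handwheel '[[[0.01,-0.005,0.2,0],[0.01,-0.005,0.4,0],[0.01,-0.005,0.42,0],[0.01,-0.005,0.42,0],[0.01,-0.005,0.42,0],[0.01,-0.005,0.42,0]]]' |head -3
python3 g.py w 481.5 -413 28 90.5
python3 -m handwheel '[[[0,0,0,0],[0,0,0,0],[0,0,0,0],[0,0,0,0],[0,0,0,0],[0,0,0,0]]]' 50 
python3 g.py w 481.5 -413 28 90.5
```

```text
time_s: 11.52
eef_pos: [0.482, -0.4145, 0.0288]
eef_rot: [0.001, -0.007, 1.0, -0.001]
t 11.53 p [ 482.  -414.5   28.8] yaw 90.81 tilt [ 0.0018 -0.0023 -1.    ] F [ 0.6  0.3 -0.4] op 84.9 gf 0.0
shares xyz [0.0023 0.0077 0.0038] twist 0.0036
time_s: 12.28
eef_pos: [0.4816, -0.4141, 0.0278]
eef_rot: [0.0, -0.007, 1.0, -0.0]
wrist_force: [-0.9, 0.7, 6.9]
opening: 0.763
grasp_force: 68.2
t 12.28 p [ 481.6 -414.1   27.8] yaw 90.8 tilt [ 9.e-04 -9.e-04 -1.e+00] F [-0.9  0.7  6.9] op 65.1 gf 68.2
shares xyz [ 0.0002  0.0055 -0.0008] twist 0.0035
```

```bash

python3 -m handwheel '[[[0,0,-0.3,0],[0,0,-0.6,0],[0,0.1,-0.75,0.05],[0,0.4,-0.75,0.09],[0,0.7,-0.75,0.09],[0,0.95,-0.75,0.09],[0,0.95,-0.75,0.09]]]' |head -3
python3 g.py j 36 92 180 82.5
```

```text
time_s: 13.15
eef_pos: [0.4777, -0.2199, 0.1761]
eef_rot: [-0.001, 0.058, 0.998, 0.001]
world 621.7 145.4
t 13.15 p [ 477.7 -219.9  176.1] yaw 83.3 tilt [-0.0018  0.0021 -1.    ] F [ 0.1 -0.9 -1.3] op 65.1 gf 68.4
shares xyz [-0.5022  1.8979 -0.0172] twist 0.0093
```

```bash
python3 - <<'E'
from m import *
from g import *
c=ctrl.camera('top');save(c['color'],'top1.png');np.savez('top1.npz',**c)
W=cloud(c);z=W[...,2]*1000
yw=np.radians(-7.5);R=np.array([[np.cos(yw),-np.sin(yw)],[np.sin(yw),np.cos(yw)]]);J=(W[...,:2]*1000-[574,58.9])@R
m=(z>84)&(z<97)&(abs(J[...,0])<110)&(J[...,1]>-120)&(J[...,1]<125);p=J[m]
for ax in(0,1):
  for f in(np.min,np.max):
    print(ax,f.__name__,[(t,round(float(f(s[:,ax])),1)) for t in range(-90,121,10) for s in [p[np.abs(p[:,1-ax]-t)<5]] if len(s)>3])
E
```

```text
0 min [(-90, -103.5), (-80, -95.6), (-70, -96.8), (-60, -95.3), (-50, -96.4), (-40, -96.7), (-30, -95.6), (-20, -96.0), (-10, -94.8), (0, -93.2), (10, -94.4), (20, -94.8), (30, -93.7), (40, -94.8), (50, -92.8), (60, -94.0), (70, -94.8), (80, -93.6), (90, -94.8), (100, -92.8), (110, -93.2)]
0 max [(-90, 101.2), (-80, 96.3), (-70, 95.1), (-60, 93.8), (-50, 96.3), (-40, 95.3), (-30, 93.8), (-20, 95.7), (-10, 95.7), (0, 95.8), (10, 95.2), (20, 94.9), (30, 93.3), (40, -30.3), (50, -29.5), (60, -29.6), (70, -30.9), (80, -29.2), (90, -30.1), (100, -31.6), (110, -29.1)]
1 min [(-90, -97.5), (-80, -104.3), (-70, -98.0), (-60, -97.0), (-50, -98.4), (-40, -97.3), (-30, -98.3), (-20, -98.1), (-10, -96.8), (0, -98.3), (10, -96.9), (20, -98.2), (30, -97.9), (40, -96.5), (50, -98.1), (60, -97.2), (70, -98.7), (80, -99.9), (90, -98.4), (100, -98.4)]
1 max [(-90, 107.7), (-80, 108.9), (-70, 110.7), (-60, 108.7), (-50, 110.1), (-40, 109.1), (-30, 108.5), (-20, -23.3), (-10, -25.3), (0, -24.1), (10, -23.3), (20, -24.6), (30, 28.0), (40, 29.7), (50, 27.2), (60, 29.1), (70, 29.6), (80, 28.5), (90, 30.1), (100, 10.7)]
```

```bash

python3 -m handwheel '[[[-0.25,0.95,0,0.01],[-0.25,0.95,0,0.01],[-0.25,0.95,0,0.01],[-0.25,0.95,0,0.01],[-0.25,0.95,0,0.01]]]' |head -3
python3 -m handwheel '[[[-0.25,0.93,0,0],[-0.25,0.93,0,0],[-0.25,0.93,0,0],[-0.25,0.93,0,0],[-0.25,0.93,0,0],[-0.25,0.93,0,0]]]' |head -3
python3 g.py j 36 92 60 82.5
```

```text
time_s: 13.82
eef_pos: [0.5511, -0.0417, 0.1765]
eef_rot: [-0.0, 0.067, 0.998, -0.0]
time_s: 14.58
eef_pos: [0.6256, 0.134, 0.1767]
eef_rot: [-0.0, 0.069, 0.998, -0.0]
world 621.7 145.4
t 14.57 p [625.6 134.  176.7] yaw 82.06 tilt [-6.e-04 -6.e-04 -1.e+00] F [-0.6 -0.5 -0.8] op 65.3 gf 68.6
shares xyz [0.0268 0.0543 0.5833] twist -0.0051
```

```bash

python3 -m handwheel '[[[0.025,0.05,0,-0.005],[0.025,0.05,0.25,-0.005],[0.025,0.05,0.45,-0.005],[0.025,0.05,0.55,-0.005],[0.025,0.05,0.55,-0.005],[0.025,0.05,0.55,-0.005]]]' |head -5
python3 g.py j 36 92 57 82.5
```

```text
time_s: 15.32
eef_pos: [0.6236, 0.1471, 0.0689]
eef_rot: [0.002, 0.064, 0.998, 0.0]
wrist_force: [0.9, 0.7, -1.7]
opening: 0.768
world 621.7 145.4
t 15.32 p [623.6 147.1  68.9] yaw 82.64 tilt [ 3.2e-03  1.0e-04 -1.0e+00] F [ 0.9  0.7 -1.7] op 65.6 gf 68.8
shares xyz [ 0.0084 -0.0095  0.0594] twist 0.0017
```

```bash

python3 -m handwheel '[[[0.003,-0.005,0.03,0],[0.003,-0.005,0.04,0],[0.003,-0.005,0.047,0],[0.003,-0.005,0.047,0]]]' |head -5
python3 g.py j 36 92 57 82.5
```

```text
time_s: 15.82
eef_pos: [0.6215, 0.1462, 0.0579]
eef_rot: [0.0, 0.064, 0.998, -0.0]
wrist_force: [-0.7, 0.1, 1.3]
opening: 0.769
world 621.7 145.4
t 15.82 p [621.5 146.2  57.9] yaw 82.65 tilt [ 3.e-04 -1.e-04 -1.e+00] F [-0.7  0.1  1.3] op 65.7 gf 68.9
shares xyz [-0.0014 -0.0036  0.0043] twist 0.0018
```

```bash

python3 -m handwheel '[[[0,0,0.004,0],[0,0,0.004,0],[0,0,0.004,0]]]' |sed -n 4p
python3 -m handwheel '[[[0,0,0,0],[0,0,0,0],[0,0,0,0],[0,0,0,0]]]' 76 | tail -3
python3 -m handwheel '[[[0,0,-0.2,0],[0,0,-0.5,0],[0,0,-0.75,0],[0,0,-0.75,0],[0,0,-0.75,0],[0,0,-0.75,0]]]'
python3 g.py j 0 235 210 82.5
python3 - <<'E'
from h import *
c=ctrl.camera('top');save(c['color'],'top2.png');np.savez('top2.npz',**c)
s=ctrl.camera('side');save(s['color'][110:240,150:310].repeat(4,0).repeat(4,1),'s2.png')
save(cv2.resize(c['color'][120:235,80:260],None,fx=4,fy=4),'t2.png')
E
```

```text
wrist_force: [-3.7, -0.1, 7.3]
wrist_force: [-0.5, -0.7, -0.0]
opening: 0.89
grasp_force: 0.0
time_s: 17.45
eef_pos: [0.6202, 0.1461, 0.2045]
eef_rot: [-0.002, 0.064, 0.998, -0.0]
wrist_force: [0.3, -0.6, 0.2]
opening: 0.889
grasp_force: 0.0
world 604.7 291.9
t 17.45 p [620.2 146.1 204.5] yaw 82.65 tilt [-3.7e-03 -2.0e-04 -1.0e+00] F [ 0.3 -0.6  0.2] op 75.9 gf 0.0
shares xyz [ 0.1702  0.7131 -0.0275] twist 0.0017
```

View pics/s2.png

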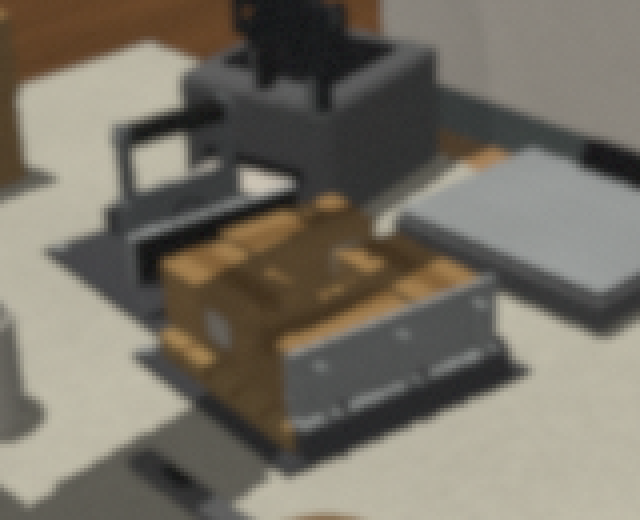

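The side view shows all four cartons flat on the slab. The bar is free at about (175,125) in the crop. Next I'll move above the bar.

```bash

python3 -m handwheel '[[[0.17,0.71,-0.03,0],[0.17,0.71,-0.03,0],[0.17,0.71,-0.03,0],[0.17,0.71,-0.03,0],[0.17,0.71,-0.03,0],[0.17,0.71,-0.03,0],[0.17,0.71,-0.03,0]]]' 70 | head -2
python3 g.py j 0 235 140 82.5
python3 - <<'E'
from m import *
c=ctrl.camera('top');np.savez('top3.npz',**c)
W=cloud(c);z=W[...,2]*1000
yw=np.radians(-7.5);R=np.array([[np.cos(yw),-np.sin(yw)],[np.sin(yw),np.cos(yw)]]);J=(W[...,:2]*1000-[574,58.9])@R
m=(z>84)&(z<97)&(abs(J[...,0])<110)&(J[...,1]>-120)&(J[...,1]<135);p=J[m]
for ax in(0,1):
  for f in(np.min,np.max):
    print(ax,f.__name__,[(t,round(float(f(s[:,ax])),1)) for t in range(-90,131,10) for s in [p[np.abs(p[:,1-ax]-t)<5]] if len(s)>3])
E
```

```text
time_s: 18.42
eef_pos: [0.6062, 0.2901, 0.2127]
world 604.7 291.9
t 18.43 p [606.2 290.1 212.7] yaw 82.55 tilt [ 0.e+00 -2.e-04 -1.e+00] F [ 0.4 -0.4  0.1] op 69.9 gf 0.0
shares xyz [0.0089 0.0081 0.3635] twist 0.0006
0 min [(-90, -103.4), (-80, -96.0), (-70, -97.2), (-60, -95.3), (-50, -96.4), (-40, -96.8), (-30, -95.7), (-20, -95.9), (-10, -94.8), (0, -93.2), (10, -94.5), (20, -94.8), (30, -93.7), (40, -94.8), (50, -92.9), (60, -94.0), (70, -94.8), (80, -93.6), (90, -94.8), (100, -92.9), (110, -93.2), (120, -24.0)]
0 max [(-90, 104.2), (-80, 96.0), (-70, 95.8), (-60, 94.1), (-50, 95.9), (-40, 95.8), (-30, 94.5), (-20, 95.7), (-10, 95.5), (0, 95.4), (10, 95.0), (20, 94.1), (30, 93.0), (40, -30.6), (50, -29.5), (60, 94.9), (70, 95.1), (80, 96.0), (90, 95.0), (100, 93.7), (110, 95.3), (120, 95.0)]
1 min [(-90, -97.0), (-80, -98.3), (-70, -97.8), (-60, -96.9), (-50, -98.2), (-40, -97.1), (-30, -98.1), (-20, -97.4), (-10, -98.4), (0, -110.4), (10, -97.3), (20, -98.4), (30, -97.2), (40, -98.2), (50, -98.3), (60, -97.2), (70, -98.3), (80, -113.4), (90, -96.1), (100, -98.4)]
1 max [(-90, 108.0), (-80, 108.9), (-70, 110.0), (-60, 109.3), (-50, 110.0), (-40, 109.2), (-30, 109.6), (-20, 124.3), (-10, 124.4), (0, 124.1), (10, 124.8), (20, 123.0), (30, 124.8), (40, 122.9), (50, 123.9), (60, 124.8), (70, 123.6), (80, 125.2), (90, 122.8), (100, 113.4)]
```

All placed as intended. Now I'll grip the bar.

```bash

python3 -m handwheel '[[[0.005,0.006,0.15,0],[0.005,0.006,0.3,0],[0.005,0.006,0.36,0],[0.005,0.006,0.36,0],[0.005,0.006,0.36,0],[0.005,0.006,0.36,0]]]' | sed -n 2,5p
python3 -m handwheel '[[[0,0,0,0],[0,0,0,0],[0,0,0,0],[0,0,0,0],[0,0,0,0],[0,0,0,0],[0,0,0,0],[0,0,0,0]]]' 10 | tail -3
python3 g.py j 0 175 140 82.5
```

```text
eef_pos: [0.6059, 0.2929, 0.1423]
eef_rot: [0.001, 0.064, 0.998, 0.0]
wrist_force: [0.0, 0.1, -0.3]
opening: 0.818
wrist_force: [-1.8, 3.1, 5.7]
opening: 0.258
grasp_force: 59.2
world 596.8 232.4
t 20.23 p [605.1 293.  141.2] yaw 82.65 tilt [ 6.e-04  5.e-04 -1.e+00] F [-1.8  3.1  5.7] op 22.0 gf 59.2
shares xyz [ 0.0024 -0.3056  0.0059] twist 0.0018
```

```bash

python3 -m handwheel '[[[0,-0.05,0,0],[0,-0.1,0,0],[0,-0.14,0,0],[0,-0.18,0,0],[0,-0.2,0,0],[0,-0.215,0,0],[0,-0.23,0,0],[0,-0.245,0,0],[0,-0.26,0,0],[0,-0.275,0,0]]]' | sed -n 2,6p
python3 -m handwheel '[[[0,-0.015,0,0],[0,-0.03,0,0],[0,-0.04,0,0],[0,-0.05,0,0],[0,-0.06,0,0],[0,-0.07,0,0],[0,-0.07,0,0],[0,-0.07,0,0]]]' | sed -n 2,6p
python3 g.py j 0 152 140 82.5
```

```text
eef_pos: [0.5978, 0.2388, 0.1412]
eef_rot: [0.0, 0.064, 0.998, 0.001]
wrist_force: [-1.9, 5.1, 5.3]
opening: 0.261
grasp_force: 59.6
eef_pos: [0.596, 0.2249, 0.1412]
eef_rot: [0.0, 0.064, 0.998, 0.001]
wrist_force: [-2.8, 5.0, 4.7]
opening: 0.264
grasp_force: 59.6
world 593.8 209.6
t 22.48 p [596.  224.9 141.2] yaw 82.66 tilt [ 1.0e-04  1.2e-03 -1.0e+00] F [-2.8  5.   4.7] op 22.5 gf 59.6
shares xyz [ 0.0009 -0.0773  0.0058] twist 0.0018
```

```bash

python3 -m handwheel '[[[0,-0.01,0,0],[0,-0.02,0,0],[0,-0.03,0,0],[0,-0.03,0,0],[0,-0.03,0,0]]]' | sed -n 2,4p
python3 -m handwheel '[[[0,-0.005,0,0],[0,-0.01,0,0],[0,-0.015,0,0],[0,-0.015,0,0],[0,-0.015,0,0]]]' | sed -n 2,4p
python3 g.py j 0 152 140 82.5
```

```text
eef_pos: [0.5953, 0.2195, 0.1412]
eef_rot: [0.0, 0.064, 0.998, 0.001]
wrist_force: [-2.5, 7.0, 5.6]
eef_pos: [0.595, 0.217, 0.1412]
eef_rot: [0.0, 0.064, 0.998, 0.001]
wrist_force: [-0.5, 9.1, 5.2]
world 593.8 209.6
t 23.73 p [595.  217.  141.2] yaw 82.67 tilt [ 7.0e-04  2.9e-03 -1.0e+00] F [-0.5  9.1  5.2] op 22.4 gf 59.5
shares xyz [ 0.0008 -0.0375  0.0058] twist 0.002
```

```bash

python3 -m handwheel '[[[0,-0.007,0,0],[0,-0.013,0,0],[0,-0.02,0,0],[0,-0.02,0,0],[0,-0.02,0,0]]]' | sed -n 2,4p
python3 g.py j 0 152 140 82.5
python3 - <<'E'
from m import *
c=ctrl.camera('top')
W=cloud(c);z=W[...,2]*1000
yw=np.radians(-7.5);R=np.array([[np.cos(yw),-np.sin(yw)],[np.sin(yw),np.cos(yw)]]);J=(W[...,:2]*1000-[574,58.9])@R
m=(z>86.5)&(z<97)&(abs(J[...,0])<110)&(J[...,1]>-120)&(J[...,1]<135);p=J[m]
for ax in(0,1):
  for f in(np.min,np.max):
    print(ax,f.__name__,[(t,round(float(f(s[:,ax])),1)) for t in range(-90,131,10) for s in [p[np.abs(p[:,1-ax]-t)<5]] if len(s)>3])
save(cv2.resize(c['color'][120:235,80:260],None,fx=4,fy=4),'t4.png')
E
```

```text
eef_pos: [0.5945, 0.214, 0.1412]
eef_rot: [0.0, 0.064, 0.998, 0.002]
wrist_force: [-0.4, 12.0, 3.6]
world 593.8 209.6
t 24.35 p [594.5 214.  141.2] yaw 82.68 tilt [ 0.0013  0.0044 -1.    ] F [-0.4 12.   3.6] op 21.9 gf 59.5
shares xyz [ 0.0007 -0.0221  0.0059] twist 0.0021
0 min [(-90, -103.5), (-80, -96.0), (-70, -97.1), (-60, -95.3), (-50, -96.5), (-40, -96.8), (-30, -95.6), (-20, -93.7), (-10, -94.8), (0, -93.3), (10, -94.4), (20, -94.8), (30, -93.7), (40, -94.8), (50, -92.9), (60, -94.0), (70, -94.8), (80, -93.6), (90, -94.0), (100, -82.7)]
0 max [(-90, 104.1), (-80, 93.3), (-70, 95.9), (-60, 94.1), (-50, 93.0), (-40, 95.1), (-30, 94.0), (-20, 94.7), (-10, 94.9), (0, 93.5), (10, 95.6), (20, 94.1), (30, 92.7), (40, 95.5), (50, 94.1), (60, 95.7), (70, 94.7), (80, 93.5), (90, 95.9), (100, 77.9)]
1 min [(-90, -97.1), (-80, -111.2), (-70, -98.0), (-60, -96.1), (-50, -98.2), (-40, -97.0), (-30, -98.0), (-20, -97.4), (-10, -96.9), (0, -98.3), (10, -97.3), (20, -98.7), (30, -97.9), (40, -96.5), (50, -98.3), (60, -97.0), (70, -98.3), (80, -97.8), (90, -96.4), (100, -98.5)]
1 max [(-90, 90.9), (-80, 103.2), (-70, 103.0), (-60, 103.1), (-50, 93.6), (-40, 98.0), (-30, 104.2), (-20, 102.4), (-10, 102.8), (0, 101.1), (10, 102.4), (20, 103.7), (30, 99.5), (40, 103.3), (50, 92.3), (60, 103.3), (70, 101.3), (80, 101.9), (90, 93.7), (100, 88.5)]
```

View pics/t4.png

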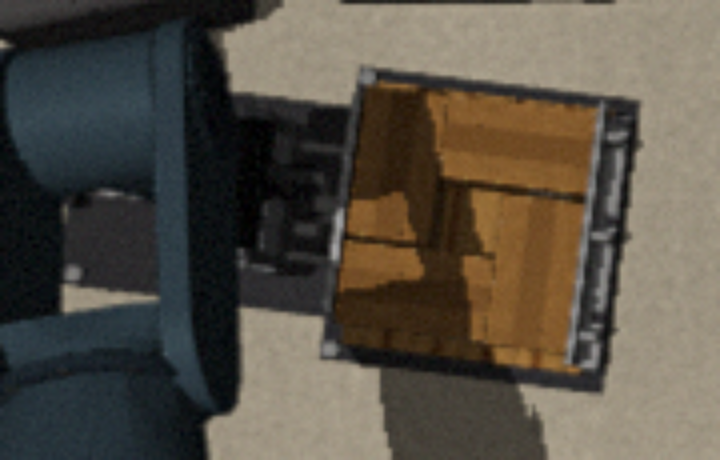

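The top view shows the pinwheel closed, with its four cartons between the plate (left edge, u≈340) and the fence (u≈590). By force and travel the spring is at about 4.7 mm, so it needs roughly 3 mm more.

```bash

python3 -m handwheel '[[[0,-0.006,0,0],[0,-0.012,0,0],[0,-0.018,0,0],[0,-0.021,0,0],[0,-0.021,0,0],[0,-0.021,0,0]]]' | sed -n 2,4p
python3 g.py j 0 152 140 82.5
```

```text
eef_pos: [0.5941, 0.2108, 0.1412]
eef_rot: [0.001, 0.064, 0.998, 0.003]
wrist_force: [0.5, 17.0, 2.6]
world 593.8 209.6
t 25.15 p [594.1 210.8 141.2] yaw 82.7 tilt [ 0.0019  0.006  -1.    ] F [ 0.5 17.   2.6] op 22.2 gf 59.5
shares xyz [ 0.0008 -0.0063  0.006 ] twist 0.0023
```

```bash

python3 -m handwheel '[[[0,0,0,0],[0,0,0,0],[0,0,0,0],[0,0,0,0],[0,0,0,0],[0,0,0,0],[0,0,0,0],[0,0,0,0]]]' | sed -n 2,6p
python3 -c "
from h import *
print(ctrl.hand_in())"
```

```text
eef_pos: [0.5941, 0.2108, 0.1412]
eef_rot: [0.001, 0.064, 0.998, 0.003]
wrist_force: [1.1, 15.8, 2.0]
opening: 0.256
grasp_force: 59.5
the job is handed in; nothing more can be done
None
```

I laid both cartons and squared the four-carton pinwheel against the fence. I handed the job in at about 26 s with the gripper still holding the bar at about 83 mm travel and 16 N at the wrist, which I estimate as about 8 mm of spring compression; no verdict came back.

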